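# Clamp a stuck sample bottle in the bench chuck and crack its cap

### The arm

A 6-joint arm with a two-finger parallel gripper is mounted at the origin on the work surface; the furniture and walls round the work are solid. World frame = base frame: x ahead of the robot, y to its left, z up, the work surface at z = 0. Lengths are in m, angles in rad, forces in N, time in s.
With the tool pointing down it reaches from about 0.3 to 0.775 m from the base axis. Payload 14.6 kg.
Tool frame: the origin (TCP) lies midway between the tips of the shut fingers; the grasp point (between the pads) lies 19 mm behind it (ctrl.pinch_z is the distance from the TCP to the grasp point, in m); z points along the fingers, y is the line along which they close (so a half turn about z gives the same grasp; the last joint's range is limited). The gripper opens to 94 mm and grips with 3 to 60 N. Pads are 16 mm wide; open, the fingers measure 119 mm over their backs; the gripper's body (75 mm by 177 mm) begins 78 mm behind the grasp point.
Start: joints at [-1.366, 0.3, 1.521, -0, 1.321, -0.067], TCP at [0.148, -0.53, 0.205] pointing down, gripper open.
Joint ranges: [-3.03, 3.03], [-0.79, 2.21], [0.23, 2.52], [-1.04, 4.18], [0, 3.07], [-2.55, 2.55]. Speed limits (rad/s): [2.22, 2.22, 2.57, 3.14, 3.14, 3.14].

### API

Orientations are given as [roll, pitch, yaw] about the fixed x, y, z axes, in that order (R = Rz(yaw) Ry(pitch) Rx(roll)).
In Python, from station import ctrl gives the robot as it stands.
- The arm moves only by the tool jog_arm, never from a script. Its argument "motion" is a list of rows, each a list of 7 numbers: the shift along the tool's x, y, z in m, then the turn, a rotation vector about the tool's x, y, z in rad, then the opening, from -1 (shut) to 1 (fully open). In form: [[tx, ty, tz, rx, ry, rz, gripper], ...]. A call has 1 to 5 rows; each row shifts and turns the commanded pose from where the row before left it, along the tool's axes as they then stand; what a row does not reach is not made up. A row lasts 1/10 s, in which the tool goes at most 50 mm and 8.59 degrees, less where a joint would pass 70% of its speed; a pose out of reach is approached as far as the arm can. A call is refused whole if a number of a shift passes 0.05 or a number of a turn 0.15, either way. A call with a gripper value outside its range is refused whole. The fingers move at their own pace and stop on an object; "squeeze" is the grip in N (left out, the last holds). Time passes only in rows, so rows that do not move let the fingers close. It gives the time, the measured TCP pose, the force, the opening and the grip force at its end, in the units of the state.
- ctrl.get_obs(): the state, without advancing time (a new reading comes with each control period).
- ctrl.camera(name): name is "side" or "top"; returns the picture (420x560x3 uint8, red, green, blue); there is no depth.
- ctrl.camera_model(name): a dict with "intrinsics" (3x3 intrinsics, pixels), "k1" (the pictures are not rectified: a ray, as slopes to the right and down, at radius r is drawn at 1 + k1 r^2 times it, then the intrinsics apply), "rvec" (rotation vector, rad) and "tvec" (3), from world to camera coordinates, as OpenCV has them. Camera axes: x right, y down, z forward; pixel columns grow to the right and rows downward; lengths in m; the calibration is good to about 2 mm. A picture is of the moment at which its call begins. camera_model takes no time and is no camera call.
- ctrl.hand_in(): hands the job in; it is judged then, once.
The state is a dict: "time_s": time; "qpos": joint angles; "joint_vel": joint speeds; "tau": joint torques, N m; "ee_pos": TCP position; "eef_rot": TCP orientation; "force": force on the tool from outside, world axes, zero at the start; "moment": the same for the moment, N m; "grip_width": finger opening in m; "grip_force": force on a finger pad.
Only numpy, scipy, OpenCV 4.12 (cv2) and the standard library are available. Lean on these libraries where they do the work, as an engineer would, in place of code of your own. Each camera call takes 0.05 s, during which the arm holds its last target. There are 200 camera calls.

### The job

The screw cap of the white sample bottle is stuck. Stand the bottle upright in the middle of the bench chuck, swing the chuck's lever clockwise until the three jaws grip the bottle firmly and stay gripped by themselves, then loosen the cap counter-clockwise by about a quarter turn, leaving the bottle clamped with the cap on. Leave the two other bottles standing where they are.

Things in the scene. Friction and masses are not known exactly. Their poses are not given: they have to be found in the camera images.
- bottle_centre (a point): The white plastic sample bottle (loose, about 0.23 kg, upright at the start), 60 mm in diameter, 110 mm tall with its cap. This point is on its axis half-way up, 55 mm above its underside; z points up the axis. The straight body is 60 mm wide up to 60 mm above the underside, then narrows to a 38 mm neck at 70 to 82 mm; above that is the cap.
- bottle_cap (a point): Centre of the bottle's grey ribbed screw cap, on the bottle's axis 96 mm above its underside. The cap is a cylinder 46 mm in diameter and 28 mm tall (82 to 110 mm above the underside); the bottle can be lifted and carried by it. This point's axes are the bottle's and do not turn with the cap.
- cap (a joint): Turn of the cap on the bottle, rad: 0 is screwed tight (its stop), growing as it is loosened counter-clockwise seen from above, up to 2.8; a quarter turn is 1.57. Stiff: it takes 0.22 N m, so a bottle that is not clamped turns with its cap. The cap does not rise or come off.
- chuck_rest (a point): Centre of the round rubber rest pad (54 mm in diameter) of the self-centring bench chuck, on the chuck's upright axis, 42 mm above the bench; the bottle is stood on it. z points up. The chuck is bolted down: grey flange 168 mm in diameter, knurled aluminium sleeve with a lever, flat steel face plate (136 mm in diameter, 40 mm above the bench) with three jaws.
- sleeve (a joint): Turn of the sleeve with its lever, rad: 0 open, growing clockwise seen from above, stop at 1.8. The jaws move in together 10 mm per rad: faces 42 mm - 10 mm x angle from the axis; they meet the 60 mm bottle at 1.2 rad. It needs 0.7 N m (6 N at the grip; 8 N at 0.3 rad/s) and stays where left; 12 to 20 N at the grip clamps firmly (it then reads 1.22 to 1.27 after letting go).
- lever_grip (a point): Grasp point of the lever's upright black grip, 112 mm above the bench and 112 mm from the chuck's axis; it goes round with the sleeve. The grip is a round handle 20 to 24 mm thick, from 50 to 132 mm above the bench, and spins freely on its own axis, so the hand need not turn as it swings the lever.
- jaw_0: One of the chuck's three jaws, which stand 120 degrees apart round the rest pad, each 20 mm wide with a smooth black nylon face, reaching to 74 mm above the bench. The origin lies on the chuck's axis at bench height when the sleeve is at 0 and moves with the jaw.
- jaw_1: The second jaw, likewise.
- jaw_2: The third jaw, likewise.
- bottle_dark: A bystander: dark-lidded glass bottle, 50 mm in diameter, 106 mm tall, loose. Origin at the centre of its underside.
- bottle_red: A bystander: round-bodied glass bottle with a blue lid, 52 mm in diameter, 98 mm tall, loose. Origin at the centre of its underside.
Things that resemble listed ones, but are neither listed nor needed, are in the scene too. Leave any yellow look-alike of the part that bears bottle_centre alone.

How it is judged:
By the outcome, as a careful person would: the job done as asked, in the order asked, and still so for the second after the job is handed in, with the robot touching nothing.
It also fails if it takes over 64 s, if anything falls off the work surface, if the arm or the gripper's body presses on something with over 40 N, if the wrist force passes 120 N, or if a joint passes its speed limit or range.

## Working session

There is one attempt and no reset: what is moved stays moved. The work goes in short steps, Python scripts to look and compute and a tool call to move; the robot and the scene stay as the last step left them, time stands still between calls to the robot, and variables do not carry over. Pictures are saved under pics/ and viewed, at most 10 in all, crops included, and the job is handed in when it is done.

Besides the shell and the picture viewer there is one more tool, called after ">>>" by a JSON object that holds its "api" and its "payload". jog_arm: Moves the arm, as the interface text tells. Its arguments: {"type":"object","properties":{"motion":{"type":"array"},"squeeze":{"type":"number"}},"required":["motion"]}

```bash
mkdir -p pics; cat > h.py <<'E'
import numpy as np, cv2
from station import ctrl
def cam(n):
    m=ctrl.camera_model(n); K=np.array(m["intrinsics"],float); R=cv2.Rodrigues(np.array(m["rvec"],float))[0]; t=np.array(m["tvec"],float).ravel()
    return K,R,t,m["k1"]
def ray(n,u,v):
    K,R,t,k=cam(n); d=np.linalg.inv(K)@[u,v,1]; x=d[:2]/d[2]; s=x.copy()
    for _ in range(30): s=x/(1+k*(s@s))
    return -R.T@t, R.T@np.array([s[0],s[1],1])
def onz(n,u,v,z):
    c,d=ray(n,u,v); return c+d*(z-c[2])/d[2]
def proj(n,p):
    K,R,t,k=cam(n); c=R@np.array(p,float)+t; s=c[:2]/c[2]; s=s*(1+k*(s@s)); return (K@[s[0],s[1],1])[:2]
E
python3 - <<'E'
from h import *
for n in("top","side"):
    cv2.imwrite(f"pics/{n}0.png",ctrl.camera(n)[:,:,::-1]); c,d=ray(n,280,210); print(n,c,d)
o=ctrl.get_obs();print(o["time_s"],o["ee_pos"],o["eef_rot"],ctrl.pinch_z)
E
```

```text
top [0.45006821 0.08981509 1.19755668] [ 0.08473416 -0.00717425 -0.99647074]
side [ 0.36833266 -0.69847514  0.42371069] [ 0.1970102   0.90177338 -0.38496899]
0.1 [ 0.14761235 -0.52958826  0.20493658] [-3.14055366e+00 -8.93804209e-05  2.71810512e-01] 0.0188
```

View pics/top0.png

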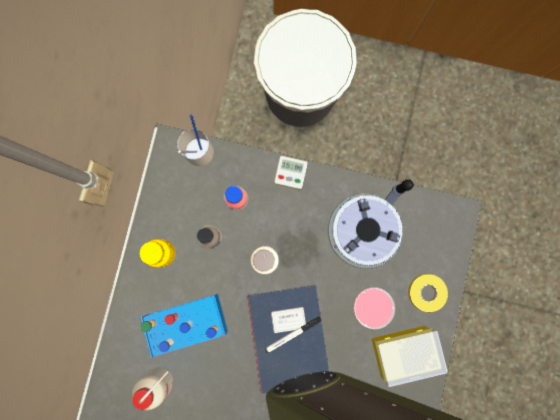

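View pics/side0.png

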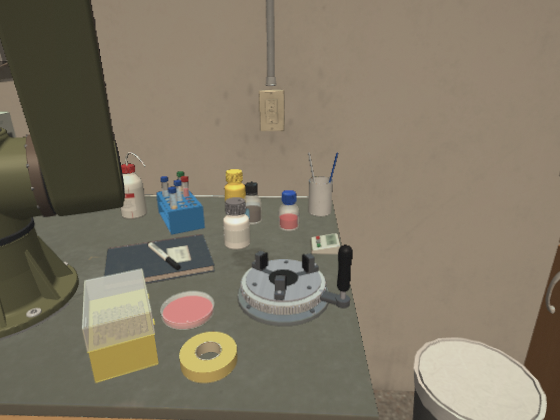

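The top view shows the chuck at (368,230) with its lever grip at (405,187). The side view shows the chuck at (284,285) with the grip at (345,268).

Candidates for the white bottle:
- White bottle with a grey ribbed cap: top (264,260), side (236,225). This matches the description.
- Yellow look-alike: top (157,253), side (235,190).
- Dark-lidded bottle: top (208,236), side (252,205).
- White wash bottle with a red cap: top (150,390), side (132,190).
- White cup: top (197,150), side (320,195).

I'll check the first one in a close crop.

```bash
python3 - <<'E'
from h import *
a=cv2.imread("pics/top0.png");b=cv2.imread("pics/side0.png")
A=cv2.resize(a[155:295,225:425],None,fx=4,fy=4,interpolation=2)[:, :800]
B=cv2.resize(b[170:320,200:400],None,fx=4,fy=4,interpolation=2)
cv2.imwrite("pics/c1.png",A);cv2.imwrite("pics/c2.png",B)
E
```

```text
(no output)
```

View pics/c1.png

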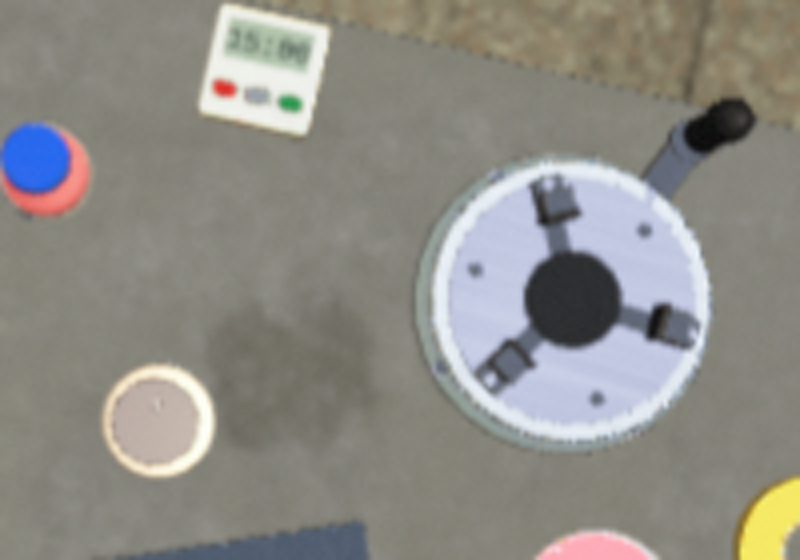

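View pics/c2.png

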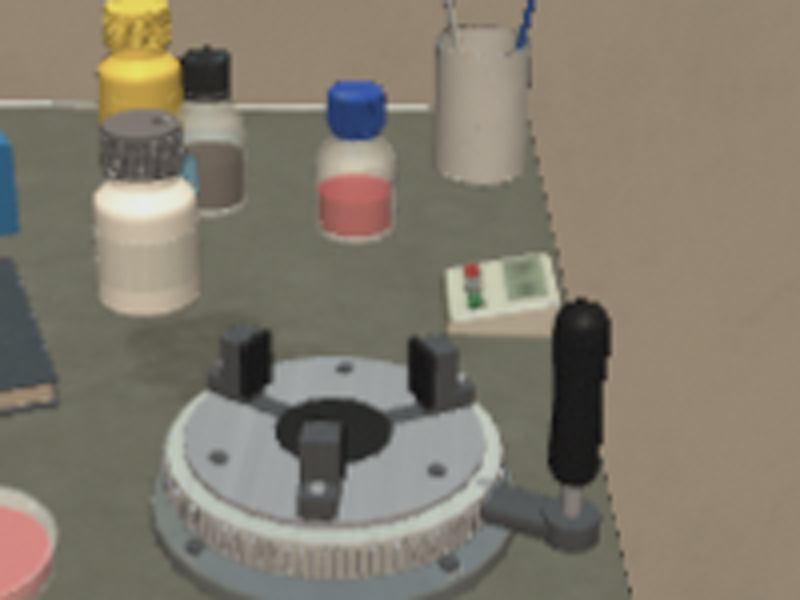

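The crops confirm the target: white body with a grey ribbed cap, cap top at about (263,260) in the top view. The pad is at (368,230) and the top of the grip at (408,184). Next I measure them.

```bash
python3 - <<'E'
from h import *
a=cv2.imread("pics/top0.png");b=cv2.imread("pics/side0.png")
np.set_printoptions(precision=4,suppress=True)
def blob(im,mask,u,v,r):
    m=np.zeros(mask.shape,np.uint8);cv2.circle(m,(u,v),r,255,-1)
    m=cv2.bitwise_and(m,mask.astype(np.uint8)*255)
    n,l,s,c=cv2.connectedComponentsWithStats(m); i=1+np.argmax(s[1:,4])
    cs,_=cv2.findContours((l==i).astype(np.uint8),0,1); return c[i],s[i],cv2.minEnclosingCircle(cv2.convexHull(max(cs,key=len)))
g=a.astype(int).max(2)
def ci(name,x,z):
    c,s,(e,r)=x; p=onz("top",*c,z); q=onz("top",c[0]+r,c[1],z); print(name,c,s,e,r,p,"rad",np.linalg.norm(q-p))
ci("cap",blob(a,(g>100)&(g<190),263,260,12),.110)
ci("body",blob(a,g>125,263,260,18),.075)
ci("pad",blob(a,g<75,368,230,16),.042)
ci("plate",blob(a,g>140,368,230,48),.04)
ci("grip",blob(a,g<60,406,186,14),.132)
ci("gripTop",blob(a,g<60,409,184,5),.132)
gs=b.astype(int).max(2)
x=blob(b,gs<70,345,268,28);print("sidegrip",x)
y=blob(b,gs<60,284,278,18);print("sidepad",y,onz("side",*y[0],.042))
w=blob(b,gs>165,236,230,22);print("side body",w, onz("side",w[0][0],w[1][1]+w[1][3],0))
# side body two view
c1,d1=ray("top",263.2,260.0);c2,d2=ray("side",235,207)
for nm,(t,s) in {"captop":((263.2,260.),(235.2,203)),"griptop":((408.1,184.4),(345.3,248.))}.items():
    c1,d1=ray("top",*t);c2,d2=ray("side",*s)
    k=np.linalg.lstsq(np.c_[d1,-d2],c2-c1,rcond=None)[0];print(nm,c1+k[0]*d1,c2+k[1]*d2)
E
```

```text
cap [256.8293 258.0976] [253 250  14  18  82] (261.0, 258.5) 9.861641883850098 [0.4462 0.1315 0.11  ] rad 0.01993858691729751
body [262.6993 260.0505] [245 242  36  37 991] (263.0, 260.0) 18.000099182128906 [0.4416 0.1207 0.075 ] rad 0.03758404837393362
pad [367.561  229.4024] [357 218  23  23 410] (367.75, 229.25) 11.858641624450684 [ 0.5011 -0.107   0.042 ] rad 0.02571738844920799
plate [365.1982 230.4153] [ 329  193   74   75 3472] (365.4288635253906, 230.06393432617188) 37.85306167602539 [ 0.4991 -0.1021  0.04  ] rad 0.08220259959211727
grip [403.9931 186.0483] [396 180  17  13 145] (404.0, 186.0) 8.602425575256348 [ 0.5824 -0.1686  0.132 ] rad 0.017306793904985875
gripTop [408.0667 184.0833] [404 180   9  10  60] (408.0, 184.3333282470703) 4.772702217102051 [ 0.5861 -0.1769  0.132 ] rad 0.009604003001014536
sidegrip (array([343.9235, 267.753 ]), array([337, 245,  15,  47, 575], dtype=int32), ((344.5, 268.0), 23.048959732055664))
sidepad (array([284.004 , 276.5578]), array([269, 270,  28,  19, 251], dtype=int32), ((282.59259033203125, 277.0), 13.739041328430176)) [ 0.5037 -0.1097  0.042 ]
side body (array([235.23  , 229.9755]), array([224, 215,  25,  34, 613], dtype=int32), ((236.20533752441406, 230.3122100830078), 18.176977157592773)) [0.4363 0.0919 0.    ]
captop [0.4419 0.1189 0.1016] [0.444  0.1187 0.1015]
griptop [ 0.5863 -0.1785  0.1258] [ 0.5883 -0.1791  0.1262]
```

>>> {"api": "jog_arm", "payload": {"motion": [[0.022, -0.026, 0, 0, 0, 0, 1], [0.022, -0.026, 0, 0, 0, 0, 1], [0.022, -0.026, 0, 0, 0, 0, 1], [0.022, -0.026, 0, 0, 0, 0, 1], [0.022, -0.026, 0, 0, 0, 0, 1]], "squeeze": 30}}

```text
time_s: 0.6
ee_pos: [0.219, -0.3736, 0.2052]
eef_rot: [-3.141, 0.0, 0.272]
force: [0.9, -0.6, 0.6]
grip_width: 0.0939
grip_force: 0.0
```

>>> {"api": "jog_arm", "payload": {"motion": [[0.022, -0.026, 0, 0, 0, 0, 1], [0.022, -0.026, 0, 0, 0, 0, 1], [0.022, -0.026, 0, 0, 0, 0, 1], [0.022, -0.026, 0, 0, 0, 0, 1], [0.022, -0.026, 0, 0, 0, 0, 1]]}}

```text
time_s: 1.1
ee_pos: [0.29, -0.2189, 0.2054]
eef_rot: [-3.141, 0.0, 0.272]
force: [-0.0, 0.4, 0.8]
grip_width: 0.0936
grip_force: 0.0
```

>>> {"api": "jog_arm", "payload": {"motion": [[0.022, -0.026, 0, 0, 0, 0, 1], [0.022, -0.026, 0, 0, 0, 0, 1], [0.022, -0.026, 0, 0, 0, 0, 1], [0.022, -0.026, 0, 0, 0, 0, 1], [0.022, -0.026, 0, 0, 0, 0, 1]]}}

```text
time_s: 1.6
ee_pos: [0.3611, -0.0641, 0.2054]
eef_rot: [3.142, -0.0, 0.272]
force: [0.2, -0.4, -0.8]
grip_width: 0.0941
grip_force: 0.0
```

>>> {"api": "jog_arm", "payload": {"motion": [[0.022, -0.026, 0, 0, 0, 0, 1], [0.022, -0.026, 0, 0, 0, 0, 1], [0.022, -0.026, 0, 0, 0, 0, 1], [0.022, -0.026, 0, 0, 0, 0, 1], [0, 0, 0, 0, 0, 0, 1]]}}

```text
time_s: 2.1
ee_pos: [0.4183, 0.0608, 0.2051]
eef_rot: [-3.141, 0.001, 0.275]
force: [-0.0, 0.1, 0.8]
grip_width: 0.0941
grip_force: 0.0
```

```bash
cat >> h.py <<'E'
from scipy.spatial.transform import Rotation as Ro
def go(x,y,z,yaw=None):
    "tool-frame shift to world TCP target"
    o=ctrl.get_obs();R=Ro.from_euler("xyz",o["eef_rot"])
    print("t",round(o["time_s"],2),"pos",np.round(o["ee_pos"],4),"rot",np.round(o["eef_rot"],3),"F",np.round(o["force"],1),"w",round(o["grip_width"],4),"gf",np.round(o["grip_force"],1))
    s=R.inv().apply(np.array([x,y,z])-o["ee_pos"])
    r=(R.inv()*Ro.from_euler("xyz",[np.pi,0,yaw if yaw is not None else o["eef_rot"][2]])).as_rotvec()
    print("shift",np.round(s,4),"rot",np.round(r,3))
E
python3 - <<'E'
from h import *
go(.442,.1195,.077)
for u,v,z in((263.1,259.9,.11),(264.3,259.6,.06)):print(onz("top",u,v,z))
E
```

```text
t 2.1 pos [0.4183 0.0608 0.2051] rot [-3.141e+00  1.000e-03  2.750e-01] F [-0.   0.1  0.8] w 0.0941 gf 0.0
shift [ 0.0388 -0.05    0.1281] rot [-0.001  0.001 -0.   ]
[0.44217329 0.11889295 0.11      ]
[0.44236907 0.11767815 0.06      ]
```

>>> {"api": "jog_arm", "payload": {"motion": [[0.019, -0.025, 0, 0, 0, 0, 1], [0.0195, -0.0245, 0, 0, 0, 0, 1], [0, 0, 0.04, 0, 0, 0, 1], [0, 0, 0.04, 0, 0, 0, 1], [0, 0, 0.025, 0, 0, 0, 1]]}}

```text
time_s: 2.6
ee_pos: [0.4402, 0.1157, 0.0979]
eef_rot: [-3.141, 0.003, 0.272]
force: [-0.6, -0.9, 1.4]
grip_width: 0.0942
grip_force: 0.0
```

>>> {"api": "jog_arm", "payload": {"motion": [[0, 0, 0.02, 0, 0, 0, 1], [0, 0, 0, 0, 0, 0, 1]]}}

```text
time_s: 2.8
ee_pos: [0.4399, 0.1155, 0.0783]
eef_rot: [-3.141, 0.005, 0.271]
force: [-0.2, -0.0, -0.1]
grip_width: 0.0941
grip_force: 0.0
```

```bash
python3 - <<'E'
from h import *
go(.442,.1187,.079)
a=ctrl.camera("top");b=ctrl.camera("side")
cv2.imwrite("pics/g.png",np.hstack([cv2.resize(x,None,fx=2.6,fy=2.6) for x in(a[190:330,190:340],b[140:280,160:310])])[:,:,::-1])
E
```

```text
t 2.8 pos [0.4399 0.1155 0.0783] rot [-3.141  0.005  0.271] F [-0.2 -0.  -0.1] w 0.0941 gf 0.0
shift [ 0.0029 -0.0026 -0.0007] rot [-0.     0.005 -0.   ]
```

View pics/g.png

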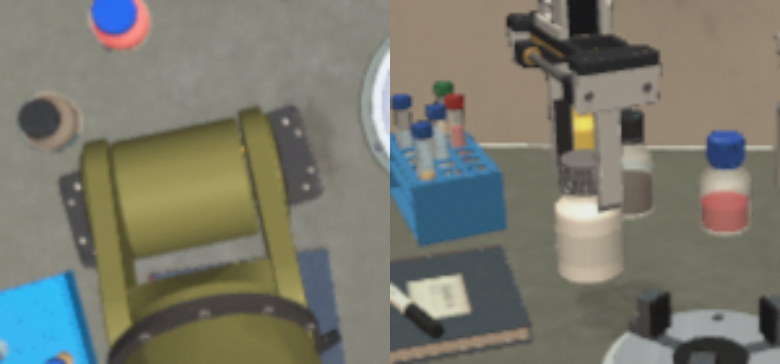

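The side half of the picture shows the fingers straddling the grey cap, at about (580,175) in the crop. I'll trim the offset and grip.

>>> {"api": "jog_arm", "payload": {"motion": [[0.003, -0.0025, -0.001, 0, -0.005, 0, 1], [0, 0, 0, 0, 0, 0, -1], [0, 0, 0, 0, 0, 0, -1], [0, 0, 0, 0, 0, 0, -1], [0, 0, 0, 0, 0, 0, -1]], "squeeze": 30}}

```text
time_s: 3.4
ee_pos: [0.4437, 0.1195, 0.0816]
eef_rot: [3.142, 0.005, 0.272]
force: [0.0, -0.2, 0.7]
grip_width: 0.0656
grip_force: 0.0
```

>>> {"api": "jog_arm", "payload": {"motion": [[0, 0, 0, 0, 0, 0, -1], [0, 0, 0, 0, 0, 0, -1], [0, 0, 0, 0, 0, 0, -1], [0, 0, 0, 0, 0, 0, -1]]}}

```text
time_s: 3.8
ee_pos: [0.4437, 0.1195, 0.0814]
eef_rot: [3.142, 0.005, 0.272]
force: [-0.8, -1.0, -1.0]
grip_width: 0.0444
grip_force: 30.0
```

>>> {"api": "jog_arm", "payload": {"motion": [[0, 0, -0.01, 0, 0, 0, -1], [0, 0, -0.02, 0, -0.005, 0, -1], [0, 0, -0.025, 0, 0, 0, -1], [0, 0, -0.03, 0, 0, 0, -1], [0, 0, -0.02, 0, 0, 0, -1]]}}

```text
time_s: 4.3
ee_pos: [0.4448, 0.1198, 0.1889]
eef_rot: [3.142, 0.008, 0.272]
force: [-0.5, 0.1, -3.1]
grip_width: 0.0443
grip_force: 30.0
```

```bash
python3 - <<'E'
from h import *
go(.501,-.1075,.19)
b=ctrl.camera("side");p=ctrl.get_obs()["ee_pos"]
print(proj("side",p),proj("side",[p[0],p[1],p[2]-.047]),proj("side",[p[0],p[1],p[2]-.077]))
hs=b.astype(int)
for v in range(165,235,6): 
    row=hs[v,150:320]; k=np.where((row.min(1)>115))[0]; print(v,(k.min()+150,k.max()+150) if len(k) else None)
c=b[90:290,130:330]
cv2.imwrite("pics/l.png",cv2.resize(c,None,fx=3,fy=3)[:,:,::-1])
E
```

```text
t 4.3 pos [0.4448 0.1198 0.1889] rot [3.142 0.008 0.272] F [-0.5  0.1 -3.1] w 0.0443 gf 30.0
shift [-0.0069  0.2341 -0.001 ] rot [0.    0.008 0.   ]
[233.96871557 164.06598762] [235.01329488 184.66321871] [235.6546926  197.37016104]
165 (np.int64(236), np.int64(311))
171 (np.int64(222), np.int64(312))
177 (np.int64(221), np.int64(319))
183 (np.int64(182), np.int64(319))
189 (np.int64(162), np.int64(319))
195 (np.int64(150), np.int64(319))
201 (np.int64(169), np.int64(319))
207 (np.int64(171), np.int64(319))
213 (np.int64(280), np.int64(319))
219 None
225 None
231 None
```

View pics/l.png

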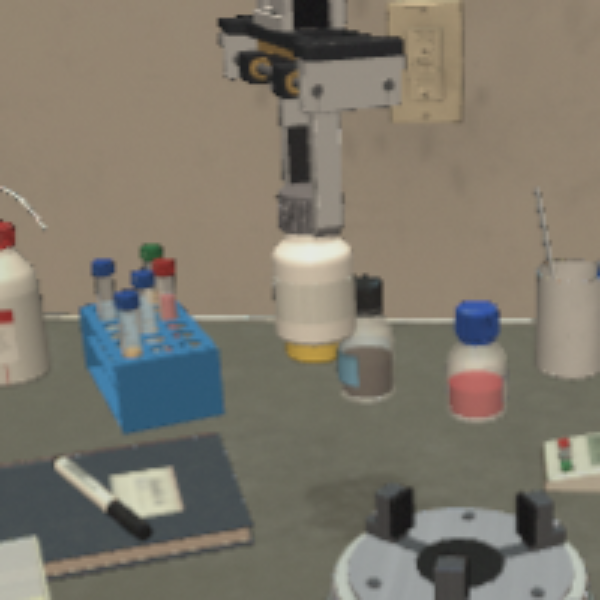

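The bottle is lifted and hanging straight, body centre at about x=234.5 in the side image where 235.3 was expected. Now I carry it over the chuck.

>>> {"api": "jog_arm", "payload": {"motion": [[0, 0.015, 0, 0, -0.008, 0, -1], [-0.001, 0.025, 0, 0, 0, 0, -1], [-0.001, 0.03, 0, 0, 0, 0, -1], [-0.001, 0.03, 0, 0, 0, 0, -1], [-0.001, 0.03, 0, 0, 0, 0, -1]]}}

```text
time_s: 4.85
ee_pos: [0.4755, -0.0076, 0.1862]
eef_rot: [-3.141, 0.019, 0.272]
force: [0.3, 0.1, -2.7]
grip_width: 0.0444
grip_force: 30.0
```

>>> {"api": "jog_arm", "payload": {"motion": [[-0.001, 0.03, 0, 0, 0, 0, -1], [-0.001, 0.03, 0, 0, 0, 0, -1], [0, 0.025, 0, 0, 0, 0, -1], [0, 0.015, 0, 0, 0, 0, -1], [0, 0, 0, 0, 0, 0, -1]]}}

```text
time_s: 5.35
ee_pos: [0.5006, -0.1045, 0.1861]
eef_rot: [-3.141, 0.019, 0.27]
force: [0.7, 0.4, -3.1]
grip_width: 0.0444
grip_force: 30.0
```

```bash
python3 - <<'E'
from h import *
go(.502,-.1075,.126,.272)
E
```

```text
t 5.35 pos [ 0.5006 -0.1045  0.1861] rot [-3.141  0.019  0.27 ] F [ 0.7  0.4 -3.1] w 0.0444 gf 30.0
shift [0.0017 0.0033 0.0601] rot [-0.     0.019 -0.002]
```

>>> {"api": "jog_arm", "payload": {"motion": [[0.0015, 0.003, 0.01, 0, 0.019, 0, -1], [0, 0, 0.015, 0, 0, 0, -1], [0, 0, 0.015, 0, 0, 0, -1], [0, 0, 0.01, 0, 0, 0, -1], [0, 0, 0, 0, 0, 0, -1]]}}

```text
time_s: 5.85
ee_pos: [0.502, -0.1051, 0.1354]
eef_rot: [-3.14, 0.001, 0.273]
force: [0.4, -0.3, -2.1]
grip_width: 0.0447
grip_force: 30.0
```

```bash
python3 - <<'E'
from h import *
go(.502,-.1075,.1235,.272)
b=ctrl.camera("side");p=ctrl.get_obs()["ee_pos"]
print(proj("side",[p[0],p[1],p[2]-.077]),proj("side",[.501,-.107,.042]))
cv2.imwrite("pics/p.png",cv2.resize(b[190:330,200:380],None,fx=4,fy=4)[:,:,::-1])
E
```

```text
t 5.85 pos [ 0.502  -0.1051  0.1354] rot [-3.14e+00  1.00e-03  2.73e-01] F [ 0.4 -0.3 -2.1] w 0.0447 gf 30.0
shift [-0.0006  0.0024  0.0119] rot [-0.001  0.001  0.001]
[282.74635038 267.02341823] [282.18453217 275.93675219]
```

View pics/p.png

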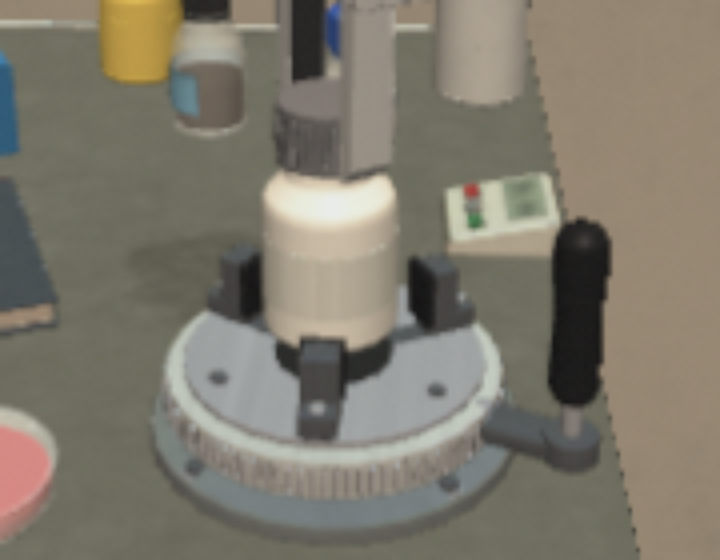

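The bottle sits between the jaws, centred in x to about 1 px (body 282.5, pad 283.4). I'll lower it onto the pad.

>>> {"api": "jog_arm", "payload": {"motion": [[0.0005, 0.0025, 0.003, 0, 0, 0, -1], [0, 0, 0.004, 0, 0, 0, -1], [0, 0, 0.003, 0, 0, 0, -1], [0, 0, 0, 0, 0, 0, -1]]}}

```text
time_s: 6.3
ee_pos: [0.5036, -0.1082, 0.1262]
eef_rot: [-3.141, -0.001, 0.272]
force: [-0.6, -0.7, -3.2]
grip_width: 0.0446
grip_force: 30.0
```

>>> {"api": "jog_arm", "payload": {"motion": [[0, 0, 0.002, 0, 0, 0, -1], [0, 0, 0, 0, 0, 0, -1]]}}

```text
time_s: 6.5
ee_pos: [0.5037, -0.1082, 0.1244]
eef_rot: [-3.141, -0.001, 0.272]
force: [-0.2, 0.4, -3.5]
grip_width: 0.0445
grip_force: 30.0
```

>>> {"api": "jog_arm", "payload": {"motion": [[0, 0, 0.001, 0, 0, 0, -1], [0, 0, 0, 0, 0, 0, -1]]}}

```text
time_s: 6.7
ee_pos: [0.5039, -0.1082, 0.1236]
eef_rot: [3.141, -0.001, 0.272]
force: [0.1, 0.0, -3.0]
grip_width: 0.0445
grip_force: 30.0
```

>>> {"api": "jog_arm", "payload": {"motion": [[0, 0, 0.001, 0, 0, 0, -1], [0, 0, 0, 0, 0, 0, -1]]}}

```text
time_s: 6.9
ee_pos: [0.5043, -0.1083, 0.1233]
eef_rot: [3.141, -0.002, 0.272]
force: [0.2, -0.4, 4.6]
grip_width: 0.0446
grip_force: 30.0
```

>>> {"api": "jog_arm", "payload": {"motion": [[0, 0, 0, 0, 0, 0, 0.3], [0, 0, 0, 0, 0, 0, 0.3], [0, 0, 0, 0, 0, 0, 0.3], [0, 0, 0, 0, 0, 0, 0.3], [0, 0, -0.015, 0, 0, 0, 0.3]]}}

```text
time_s: 7.4
ee_pos: [0.5029, -0.1079, 0.1361]
eef_rot: [-3.14, 0.002, 0.272]
force: [0.3, 0.3, 0.7]
grip_width: 0.0612
grip_force: 0.0
```

>>> {"api": "jog_arm", "payload": {"motion": [[0, 0, -0.025, 0, 0, 0, 0.3], [0, 0, -0.025, 0, 0, 0, 0.3], [0, 0, -0.02, 0, 0, 0, 0], [0, 0, 0, 0, 0, -0.14, 0], [0, 0, 0, 0, 0, -0.14, 0]]}}

```text
time_s: 7.9
ee_pos: [0.5039, -0.1083, 0.2081]
eef_rot: [3.14, -0.002, 0.557]
force: [-0.7, -0.3, -0.3]
grip_width: 0.0471
grip_force: 0.0
```

```bash
python3 - <<'E'
from h import *
go(.586,-.178,.2,1.83)
E
```

```text
t 7.9 pos [ 0.5039 -0.1083  0.2081] rot [ 3.14e+00 -2.00e-03  5.57e-01] F [-0.7 -0.3 -0.3] w 0.0471 gf 0.0
shift [0.0328 0.1026 0.0083] rot [ 2.000e-03 -1.000e-03 -1.273e+00]
```

>>> {"api": "jog_arm", "payload": {"motion": [[0, 0, 0, 0, 0, -0.141, 0], [0, 0, 0, 0, 0, -0.141, 0], [0, 0, 0, 0, 0, -0.141, 0], [0, 0, 0, 0, 0, -0.141, 0], [0, 0, 0, 0, 0, -0.141, 0.2]]}}

```text
time_s: 8.4
ee_pos: [0.5037, -0.1082, 0.2075]
eef_rot: [3.141, -0.001, 1.263]
force: [-0.4, -1.3, -0.9]
grip_width: 0.0521
grip_force: 0.0
```

>>> {"api": "jog_arm", "payload": {"motion": [[0, 0, 0, 0, 0, -0.141, 0.2], [0, 0, 0, 0, 0, -0.141, 0.2], [0, 0, 0, 0, 0, -0.141, 0.2], [0, 0, 0, 0, 0, -0.141, 0.2], [0, 0, 0, 0, 0, 0, 0.2]]}}

```text
time_s: 8.9
ee_pos: [0.5037, -0.1082, 0.2075]
eef_rot: [3.141, -0.0, 1.823]
force: [-0.1, 0.0, -0.0]
grip_width: 0.0565
grip_force: 0.0
```

```bash
python3 - <<'E'
from h import *
go(.5865,-.178,.2,1.83)
a=ctrl.camera("top");cv2.imwrite("pics/t2.png",a[:,:,::-1])
E
```

```text
t 8.9 pos [ 0.5037 -0.1082  0.2075] rot [ 3.141 -0.     1.823] F [-0.1  0.  -0. ] w 0.0565 gf 0.0
shift [-0.0882  0.0627  0.0075] rot [ 0.001 -0.    -0.007]
```

>>> {"api": "jog_arm", "payload": {"motion": [[-0.02, 0.014, 0, 0, 0, 0, 0.2], [-0.025, 0.018, 0, 0, 0, 0, 0.2], [-0.025, 0.018, 0, 0, 0, 0, 0.2], [-0.019, 0.013, 0, 0, 0, 0, 0.2], [0, 0, 0.03, 0, 0, 0, 0.2]]}}

```text
time_s: 9.45
ee_pos: [0.5894, -0.181, 0.1799]
eef_rot: [3.136, 0.003, 1.815]
force: [-0.6, 0.5, -0.5]
grip_width: 0.056
grip_force: 0.0
```

>>> {"api": "jog_arm", "payload": {"motion": [[0, 0, 0.02, 0, 0, 0, 0.2], [0, 0, 0, 0, 0, 0, 0.2]]}}

```text
time_s: 9.65
ee_pos: [0.5857, -0.1785, 0.1546]
eef_rot: [-3.138, -0.003, 1.817]
force: [-0.5, 0.5, 0.5]
grip_width: 0.0568
grip_force: 0.0
```

```bash
python3 - <<'E'
from h import *
go(.587,-.179,.093,1.83)
b=ctrl.camera("side")
cv2.imwrite("pics/lv.png",cv2.resize(b[170:340,220:420],None,fx=3.5,fy=3.5)[:,:,::-1])
E
```

```text
t 9.65 pos [ 0.5857 -0.1785  0.1546] rot [-3.138e+00 -3.000e-03  1.817e+00] F [-0.5  0.5  0.5] w 0.0568 gf 0.0
shift [-0.0009  0.0013  0.0616] rot [-0.003 -0.003 -0.013]
```

View pics/lv.png

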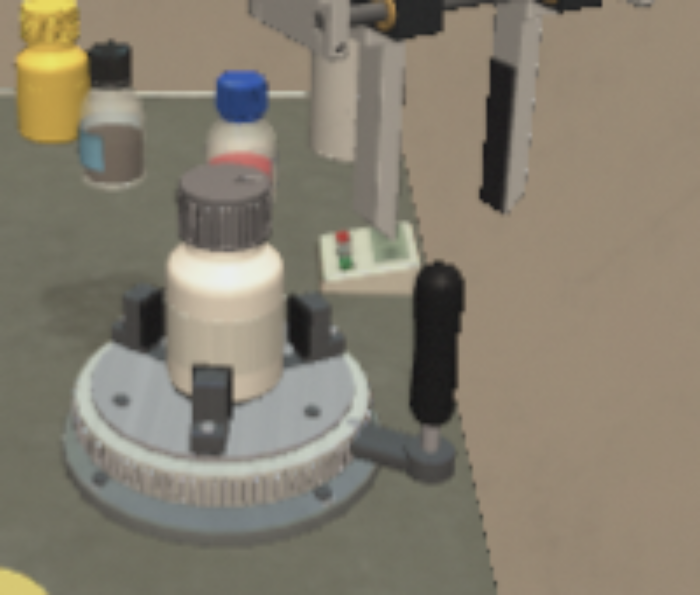

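The bottle stands centred on the pad, and the fingers (crop x 385 and 500) straddle the lever grip at x≈438. Now I descend and close.

>>> {"api": "jog_arm", "payload": {"motion": [[-0.001, 0.001, 0.025, 0, 0, 0, 0.2], [0, 0, 0.025, 0, 0, 0, 0.2], [0, 0, 0.011, 0, 0, 0, 0.2], [0, 0, 0, 0, 0, 0, -1], [0, 0, 0, 0, 0, 0, -1]], "squeeze": 40}}

```text
time_s: 10.2
ee_pos: [0.5888, -0.1798, 0.0982]
eef_rot: [3.139, 0.001, 1.82]
force: [-0.0, -1.0, -0.1]
grip_width: 0.044
grip_force: 0.0
```

>>> {"api": "jog_arm", "payload": {"motion": [[0, 0, 0, 0, 0, 0, -1], [0, 0, 0, 0, 0, 0, -1], [0, 0, 0, 0, 0, 0, -1], [0, 0, 0, 0, 0, 0, -1]]}}

```text
time_s: 10.6
ee_pos: [0.588, -0.1797, 0.0975]
eef_rot: [3.141, 0.0, 1.821]
force: [-5.1, -0.1, 4.9]
grip_width: 0.0224
grip_force: 40.0
```

```bash
cat >> h.py <<'E'
C=np.array([.5025,-.108])
def arc(dth,n,N=1):
    "current grip angle about chuck, and tool-frame steps for n steps of -dth"
    o=ctrl.get_obs();R=Ro.from_euler("xyz",o["eef_rot"]).as_matrix();p=o["ee_pos"][:2]-C
    th=np.arctan2(p[1],p[0]);r=np.hypot(*p);t=np.array([np.sin(th),-np.cos(th)])
    print("t",round(o["time_s"],2),"pos",np.round(o["ee_pos"],4),"th",round(th,4),"r",round(r,4),"Ftan",round(float(-o["force"][:2]@t),1),"Frad",round(float(o["force"][:2]@p/r),1),"w",round(o["grip_width"],4),np.round(o["grip_force"],1))
    for i in range(n):
        a=th-i*dth;b=a-dth
        d=.112*np.array([np.cos(b)-np.cos(a),np.sin(b)-np.sin(a),0]);print(np.round(R.T@d,4))
E
python3 -c "
from h import *
arc(.05,24)"
```

```text
t 10.6 pos [ 0.588  -0.1797  0.0975] th -0.698 r 0.1116 Ftan -3.4 Frad -3.8 w 0.0224 40.0
[-0.0032 -0.0046 -0.    ]
[-0.0029 -0.0048 -0.    ]
[-0.0027 -0.0049 -0.    ]
[-0.0024 -0.005  -0.    ]
[-0.0022 -0.0052 -0.    ]
[-0.0019 -0.0053 -0.    ]
[-0.0016 -0.0054 -0.    ]
[-0.0014 -0.0054 -0.    ]
[-0.0011 -0.0055 -0.    ]
[-0.0008 -0.0055 -0.    ]
[-0.0005 -0.0056 -0.    ]
[-0.0003 -0.0056 -0.    ]
[ 0.     -0.0056 -0.    ]
[ 0.0003 -0.0056 -0.    ]
[ 0.0006 -0.0056 -0.    ]
[ 0.0008 -0.0055 -0.    ]
[ 0.0011 -0.0055 -0.    ]
[ 0.0014 -0.0054 -0.    ]
[ 0.0017 -0.0053 -0.    ]
[ 0.0019 -0.0053 -0.    ]
[ 0.0022 -0.0052 -0.    ]
[ 0.0024 -0.005  -0.    ]
[ 0.0027 -0.0049 -0.    ]
[ 0.0029 -0.0048 -0.    ]
```

>>> {"api": "jog_arm", "payload": {"motion": [[-0.0032, -0.0046, 0, 0, 0, 0, -1], [-0.0029, -0.0048, 0, 0, 0, 0, -1], [-0.0027, -0.0049, 0, 0, 0, 0, -1], [-0.0024, -0.005, 0, 0, 0, 0, -1], [-0.0022, -0.0052, 0, 0, 0, 0, -1]]}}

```text
time_s: 11.1
ee_pos: [0.5689, -0.1979, 0.0976]
eef_rot: [3.137, 0.0, 1.821]
force: [7.3, 6.2, 1.4]
grip_width: 0.0224
grip_force: 40.0
```

>>> {"api": "jog_arm", "payload": {"motion": [[-0.0019, -0.0053, 0, 0, 0, 0, -1], [-0.0016, -0.0054, 0, 0, 0, 0, -1], [-0.0014, -0.0054, 0, 0, 0, 0, -1], [-0.0011, -0.0055, 0, 0, 0, 0, -1], [-0.0008, -0.0055, 0, 0, 0, 0, -1]]}}

```text
time_s: 11.6
ee_pos: [0.5446, -0.2118, 0.0976]
eef_rot: [3.136, 0.002, 1.821]
force: [9.6, 1.8, -0.7]
grip_width: 0.0223
grip_force: 40.0
```

```bash
python3 -c "
from h import *
arc(.05,15)"
```

```text
t 11.6 pos [ 0.5446 -0.2118  0.0976] th -1.1858 r 0.112 Ftan 9.6 Frad 2.0 w 0.0223 40.0
[-0.0006 -0.0056 -0.    ]
[-0.0003 -0.0056 -0.    ]
[-0.0001 -0.0056 -0.    ]
[ 0.0002 -0.0056 -0.    ]
[ 0.0005 -0.0056 -0.    ]
[ 0.0008 -0.0055 -0.    ]
[ 0.0011 -0.0055 -0.    ]
[ 0.0013 -0.0054 -0.    ]
[ 0.0016 -0.0054 -0.    ]
[ 0.0019 -0.0053 -0.    ]
[ 0.0021 -0.0052 -0.    ]
[ 0.0024 -0.0051 -0.    ]
[ 0.0026 -0.0049 -0.    ]
[ 0.0029 -0.0048 -0.    ]
[ 0.0031 -0.0047 -0.    ]
```

Working well. I continue to about 1.15 rad.

>>> {"api": "jog_arm", "payload": {"motion": [[-0.0006, -0.0056, 0, 0, 0, 0, -1], [-0.0003, -0.0056, 0, 0, 0, 0, -1], [0, -0.0056, 0, 0, 0, 0, -1], [0.0002, -0.0056, 0, 0, 0, 0, -1], [0.0005, -0.0056, 0, 0, 0, 0, -1]]}}

```text
time_s: 12.1
ee_pos: [0.5175, -0.2194, 0.0976]
eef_rot: [3.136, 0.002, 1.821]
force: [10.1, -1.0, -1.6]
grip_width: 0.0221
grip_force: 40.0
```

>>> {"api": "jog_arm", "payload": {"motion": [[0.0008, -0.0055, 0, 0, 0, 0, -1], [0.0011, -0.0055, 0, 0, 0, 0, -1], [0.0013, -0.0054, 0, 0, 0, 0, -1], [0.0016, -0.0054, 0, 0, 0, 0, -1], [0.0019, -0.0053, 0, 0, 0, 0, -1]]}}

```text
time_s: 12.6
ee_pos: [0.4896, -0.22, 0.0976]
eef_rot: [3.137, 0.003, 1.821]
force: [8.9, -3.7, -1.7]
grip_width: 0.0222
grip_force: 40.0
```

```bash
python3 -c "
from h import *
arc(.025,8)"
```

```text
t 12.6 pos [ 0.4896 -0.22    0.0976] th -1.6858 r 0.1127 Ftan 9.3 Frad 2.7 w 0.0222 40.0
[ 0.001  -0.0026 -0.    ]
[ 0.0011 -0.0026 -0.    ]
[ 0.0012 -0.0025 -0.    ]
[ 0.0012 -0.0025 -0.    ]
[ 0.0013 -0.0025 -0.    ]
[ 0.0013 -0.0025 -0.    ]
[ 0.0014 -0.0024 -0.    ]
[ 0.0015 -0.0024 -0.    ]
```

>>> {"api": "jog_arm", "payload": {"motion": [[0.0011, -0.0026, 0, 0, 0, 0, -1], [0.0012, -0.0026, 0, 0, 0, 0, -1], [0.0012, -0.0025, 0, 0, 0, 0, -1], [0.0013, -0.0025, 0, 0, 0, 0, -1], [0.0013, -0.0025, 0, 0, 0, 0, -1]]}}

```text
time_s: 13.1
ee_pos: [0.4756, -0.2175, 0.0976]
eef_rot: [3.137, 0.004, 1.821]
force: [6.5, -6.4, -1.5]
grip_width: 0.0226
grip_force: 40.0
```

>>> {"api": "jog_arm", "payload": {"motion": [[0.0014, -0.0025, 0, 0, 0, 0, -1], [0.0014, -0.0024, 0, 0, 0, 0, -1], [0.0015, -0.0024, 0, 0, 0, 0, -1], [0, 0, 0, 0, 0, 0, -1]]}}

```text
time_s: 13.5
ee_pos: [0.4671, -0.2152, 0.0976]
eef_rot: [3.138, 0.003, 1.821]
force: [4.0, -6.5, 0.9]
grip_width: 0.022
grip_force: 40.0
```

```bash
python3 -c "
from h import *
arc(.015,5)"
```

```text
t 13.5 pos [ 0.4671 -0.2152  0.0976] th -1.8898 r 0.1129 Ftan 5.8 Frad 4.9 w 0.022 40.0
[ 0.0009 -0.0014 -0.    ]
[ 0.0009 -0.0014 -0.    ]
[ 0.001  -0.0014 -0.    ]
[ 0.001  -0.0014 -0.    ]
[ 0.001  -0.0014 -0.    ]
```

>>> {"api": "jog_arm", "payload": {"motion": [[0.0007, -0.0015, 0, 0, 0, 0, -1], [0.0007, -0.0015, 0, 0, 0, 0, -1], [0, 0, 0, 0, 0, 0, -1]]}}

```text
time_s: 13.8
ee_pos: [0.4644, -0.2144, 0.0976]
eef_rot: [3.137, 0.003, 1.821]
force: [8.9, -4.0, -1.4]
grip_width: 0.0225
grip_force: 40.0
```

```bash
python3 -c "
from h import *
arc(.015,0)"
```

```text
t 13.8 pos [ 0.4644 -0.2144  0.0976] th -1.9144 r 0.113 Ftan 9.7 Frad 0.8 w 0.0225 40.0
```

>>> {"api": "jog_arm", "payload": {"motion": [[0.0009, -0.0014, 0, 0, 0, 0, -1], [0.0009, -0.0014, 0, 0, 0, 0, -1], [0, 0, 0, 0, 0, 0, -1]]}}

```text
time_s: 14.1
ee_pos: [0.4619, -0.2135, 0.0977]
eef_rot: [3.135, 0.004, 1.82]
force: [13.0, -6.1, -5.1]
grip_width: 0.0221
grip_force: 40.0
```

```bash
python3 -c "
from h import *
arc(.015,0)"
```

```text
t 14.1 pos [ 0.4619 -0.2135  0.0977] th -1.9385 r 0.1131 Ftan 14.4 Frad 1.0 w 0.0221 40.0
```

>>> {"api": "jog_arm", "payload": {"motion": [[0.0008, -0.0013, 0, 0, 0, 0, -1], [0, 0, 0, 0, 0, 0, -1], [0, 0, 0, 0, 0, 0, -1]]}}

```text
time_s: 14.4
ee_pos: [0.4607, -0.2131, 0.0977]
eef_rot: [3.135, 0.005, 1.821]
force: [16.0, -5.9, -6.7]
grip_width: 0.0224
grip_force: 40.0
```

```bash
python3 -c "
from h import *
arc(.015,0)"
```

```text
t 14.4 pos [ 0.4607 -0.2131  0.0977] th -1.9492 r 0.1131 Ftan 17.1 Frad -0.4 w 0.0224 40.0
```

>>> {"api": "jog_arm", "payload": {"motion": [[-0.0008, 0.0012, 0, 0, 0, 0, -1], [0, 0, 0, 0, 0, 0, 0.2], [0, 0, 0, 0, 0, 0, 0.2], [0, 0, 0, 0, 0, 0, 0.2], [0, 0, 0, 0, 0, 0, 0.2]]}}

```text
time_s: 14.9
ee_pos: [0.4595, -0.2124, 0.0964]
eef_rot: [3.141, -0.0, 1.821]
force: [0.5, -0.3, 1.2]
grip_width: 0.0513
grip_force: 0.0
```

>>> {"api": "jog_arm", "payload": {"motion": [[0, 0, -0.02, 0, 0, 0, 0.2], [0, 0, -0.03, 0, 0, 0, 0.2], [0, 0, -0.03, 0, 0, 0, 0.2], [0, 0, -0.03, 0, 0, 0, 0.5], [0, 0, 0, 0, 0, 0, 0.5]]}}

```text
time_s: 15.4
ee_pos: [0.4607, -0.2131, 0.2102]
eef_rot: [3.136, 0.004, 1.821]
force: [0.1, 0.4, -0.3]
grip_width: 0.0682
grip_force: 0.0
```

```bash
python3 -c "
from h import *
go(.503,-.1085,.2,1.82)
b=ctrl.camera('side')
cv2.imwrite('pics/cl.png',cv2.resize(b[170:340,200:380],None,fx=3.5,fy=3.5)[:,:,::-1])"
```

```text
t 15.4 pos [ 0.4607 -0.2131  0.2102] rot [3.136 0.004 1.821] F [ 0.1  0.4 -0.3] w 0.0682 gf 0.0
shift [0.091  0.0668 0.0102] rot [0.005 0.004 0.001]
```

View pics/cl.png

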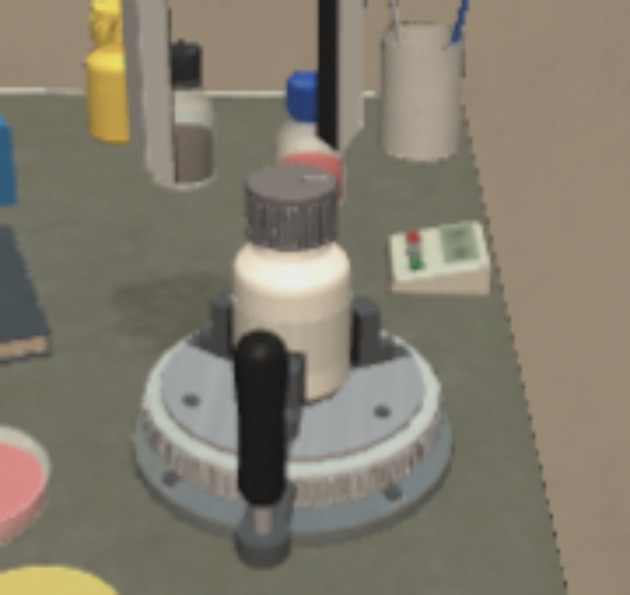

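The jaws are closed on the upright bottle, and the lever has swung to the front at crop (262,420). Next is the cap.

>>> {"api": "jog_arm", "payload": {"motion": [[0.02, 0.0147, 0, 0, 0, 0, 0.6], [0.025, 0.0183, 0, 0, 0, 0, 0.6], [0.025, 0.0183, 0, 0, 0, 0, 0.6], [0.021, 0.0155, 0, 0, 0, 0, 0.6], [0, 0, 0, 0, 0, 0, 0.6]]}}

```text
time_s: 15.95
ee_pos: [0.502, -0.1055, 0.2052]
eef_rot: [-3.141, -0.001, 1.823]
force: [-0.7, -0.4, -0.2]
grip_width: 0.0753
grip_force: 0.0
```

```bash
python3 -c "
from h import *
go(.503,-.1085,.123,1.82)"
```

```text
t 15.95 pos [ 0.502  -0.1055  0.2052] rot [-3.141e+00 -1.000e-03  1.823e+00] F [-0.7 -0.4 -0.2] w 0.0753 gf 0.0
shift [-0.0032  0.0003  0.0822] rot [-0.001 -0.001  0.003]
```

>>> {"api": "jog_arm", "payload": {"motion": [[-0.003, 0, 0.025, 0, 0, 0, 0.6], [0, 0, 0.03, 0, 0, 0, 0.6], [0, 0, 0.025, 0, 0, 0, 0.6], [0, 0, 0, 0, 0, 0, 0.6]]}}

```text
time_s: 16.35
ee_pos: [0.5004, -0.1108, 0.1229]
eef_rot: [-3.137, -0.003, 1.82]
force: [0.0, 0.1, -0.1]
grip_width: 0.0752
grip_force: 0.0
```

>>> {"api": "jog_arm", "payload": {"motion": [[0, 0, 0, 0, 0, 0, -1], [0, 0, 0, 0, 0, 0, -1], [0, 0, 0, 0, 0, 0, -1], [0, 0, 0, 0, 0, 0, -1], [0, 0, 0, 0, 0, 0, -1]], "squeeze": 35}}

```text
time_s: 16.85
ee_pos: [0.5023, -0.1109, 0.1273]
eef_rot: [3.141, 0.0, 1.821]
force: [-5.8, -1.5, 6.6]
grip_width: 0.0445
grip_force: 35.0
```

```bash
python3 -c "
from h import *
go(.503,-.1085,.123,1.82)
print(ctrl.get_obs()['qpos'])"
```

```text
t 16.85 pos [ 0.5023 -0.1109  0.1273] rot [3.141 0.    1.821] F [-5.8 -1.5  6.6] w 0.0445 gf 35.0
shift [0.0022 0.0013 0.0043] rot [0.    0.    0.001]
[-2.88509399e-01  3.01366470e-01  1.71132876e+00 -1.82074255e-04
  1.12825922e+00 -5.38544640e-01]
```

>>> {"api": "jog_arm", "payload": {"motion": [[0.002, -0.001, 0, 0, 0, 0, -1], [0, 0, 0, 0, 0, -0.1, -1], [0, 0, 0, 0, 0, -0.1, -1], [0, 0, 0, 0, 0, -0.1, -1], [0, 0, 0, 0, 0, -0.1, -1]]}}

```text
time_s: 17.35
ee_pos: [0.5023, -0.1098, 0.1275]
eef_rot: [3.139, 0.004, 2.224]
force: [5.8, -4.9, 0.9]
grip_width: 0.0445
grip_force: 35.0
```

```bash
python3 -c "
from h import *
go(.503,-.1085,.123,1.82);print(ctrl.get_obs()['moment'])"
```

```text
t 17.35 pos [ 0.5023 -0.1098  0.1275] rot [3.139 0.004 2.224] F [ 5.8 -4.9  0.9] w 0.0445 gf 35.0
shift [0.0007 0.0013 0.0045] rot [0.004 0.003 0.404]
[-1.08292754 -1.19149436 -0.20467306]
```

>>> {"api": "jog_arm", "payload": {"motion": [[0, 0, 0, 0, 0, -0.1, -1], [0, 0, 0, 0, 0, -0.1, -1], [0, 0, 0, 0, 0, -0.1, -1], [0, 0, 0, 0, 0, -0.1, -1], [0, 0, 0, 0, 0, -0.1, -1]]}}

```text
time_s: 17.85
ee_pos: [0.5026, -0.1092, 0.1275]
eef_rot: [3.14, 0.005, 2.725]
force: [8.4, 0.7, -1.0]
grip_width: 0.0441
grip_force: 35.0
```

>>> {"api": "jog_arm", "payload": {"motion": [[0, 0, 0, 0, 0, -0.1, -1], [0, 0, 0, 0, 0, -0.1, -1], [0, 0, 0, 0, 0, -0.1, -1], [0, 0, 0, 0, 0, -0.1, -1], [0, 0, 0, 0, 0, -0.1, -1]]}}

```text
time_s: 18.35
ee_pos: [0.5025, -0.1086, 0.1275]
eef_rot: [3.141, 0.005, -3.058]
force: [8.0, 5.4, 0.9]
grip_width: 0.0445
grip_force: 35.0
```

>>> {"api": "jog_arm", "payload": {"motion": [[0, 0, 0, 0, 0, -0.1, -1], [0, 0, 0, 0, 0, -0.1, -1], [0, 0, 0, 0, 0, 0, -1]]}}

```text
time_s: 18.65
ee_pos: [0.5024, -0.1083, 0.1275]
eef_rot: [-3.141, 0.005, -2.859]
force: [7.0, 5.6, 2.0]
grip_width: 0.0443
grip_force: 35.0
```

```bash
python3 -c "
from h import *
go(.503,-.1085,.123,3.42);print(ctrl.get_obs()['moment'])"
```

```text
t 18.65 pos [ 0.5024 -0.1083  0.1275] rot [-3.141  0.005 -2.859] F [7.  5.6 2. ] w 0.0443 gf 35.0
shift [-0.0005 -0.0003  0.0045] rot [-0.     0.005  0.005]
[ 1.29265997 -1.45912175  0.17948209]
```

>>> {"api": "jog_arm", "payload": {"motion": [[0, 0, 0, 0, 0, 0, 0.5], [0, 0, 0, 0, 0, 0, 0.5], [0, 0, 0, 0, 0, 0, 0.5], [0, 0, 0, 0, 0, 0, 0.5], [0, 0, -0.015, 0, 0, 0, 0.5]]}}

```text
time_s: 19.15
ee_pos: [0.5002, -0.1088, 0.1402]
eef_rot: [3.14, -0.002, -2.863]
force: [-1.3, 0.3, -0.1]
grip_width: 0.0702
grip_force: 0.0
```

>>> {"api": "jog_arm", "payload": {"motion": [[0, 0, -0.03, 0, 0, 0, 0.5], [0, 0, -0.03, 0, 0, 0, 0.5], [0, 0, -0.025, 0, 0, 0, 0.5], [0.03, -0.03, 0, 0, 0, 0, 0.5], [0.03, -0.03, 0, 0, 0, 0, 0.5]]}}

```text
time_s: 19.65
ee_pos: [0.4596, -0.1837, 0.2271]
eef_rot: [-3.141, 0.002, -2.86]
force: [1.0, -0.5, 0.4]
grip_width: 0.0706
grip_force: 0.0
```

>>> {"api": "jog_arm", "payload": {"motion": [[0.03, -0.03, 0, 0, 0, 0, 0.5], [0.03, -0.03, 0, 0, 0, 0, 0.5], [0.03, -0.03, 0, 0, 0, 0, 0.5], [0.02, -0.02, 0, 0, 0, 0, 0.5], [0, 0, 0, 0, 0, 0, 0.5]]}}

```text
time_s: 20.15
ee_pos: [0.3938, -0.3092, 0.226]
eef_rot: [-3.133, -0.013, -2.885]
force: [0.7, -0.1, -0.1]
grip_width: 0.0702
grip_force: 0.0
```

```bash
python3 -c "
from h import *
go(.503,-.1085,.123)
a=ctrl.camera('top')[:,:,::-1];b=ctrl.camera('side')[:,:,::-1]
s0=cv2.imread('pics/cl.png')[100:480,160:440]
A=cv2.resize(a[165:265,320:420],(380,380),interpolation=2)
B=cv2.resize(b[198:307,245:326],(280,380),interpolation=2)
C=cv2.resize(s0,(140,190));C=np.vstack([C,0*C])
cv2.imwrite('pics/end.png',np.hstack([A,B,C]))"
```

```text
t 20.15 pos [ 0.3938 -0.3092  0.226 ] rot [-3.133 -0.013 -2.885] F [ 0.7 -0.1 -0.1] w 0.0702 gf 0.0
shift [-0.1578  0.1673  0.0996] rot [-0.009 -0.013  0.   ]
```

View pics/end.png

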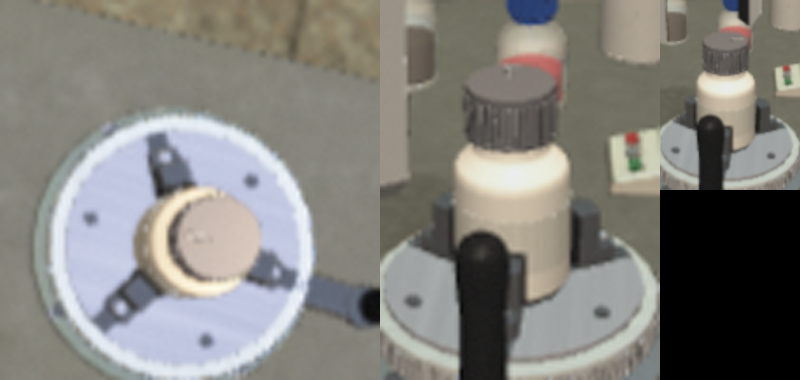

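The cap's tick mark was pointing world +x after clamping. It now points +y: left of the cap centre in the top view at (200,238), and at the back in the side view at (508,72). That is a quarter turn counter-clockwise. The bottle is upright with the jaws closed, and the arm is clear.

```bash
python3 -c "
from station import ctrl
print(ctrl.hand_in())"
```

```text
the job is handed in; nothing more can be done
None
```

I've handed the job in: the white bottle stands clamped in the chuck (lever at about 1.25 rad, after a 17 N pull at the grip), its cap is still on and loosened by about a quarter turn counter-clockwise, and the two other bottles were not touched.

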